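# Mix the nuts in the roasting tin

## Task

The walnuts and the hazelnuts lie apart at the two ends of the roasting tin: stir them with the wooden paddle until they are mixed, so that either half of the tin's length has at least two walnuts and at least two hazelnuts in it. All the nuts stay in the tin and only the paddle may touch them, not the gripper; leave the things standing around where they are. When you have finished, stand the paddle upright again in the slot of its block, all the way down.

Things in the scene. Friction and masses are not known exactly. Their poses are not given: they have to be found in the camera images.
- tin: Roasting tin of dark steel, open, 143 (its x) x 228 (its y, its length) x 55 mm, walls and floor 4 mm; a wire handle at each end stands out 22 mm. Fixed. Origin under the middle of its floor, z up; y = 0 divides its two halves. Ten nuts lie in it in one layer: at the start the five walnuts at y > 0, the five hazelnuts at y < 0.
- block: Block of dark wood on a plinth (plinth 92 x 124 x 12 mm, block 72 x 104 mm, top at z = 75 mm). One slot in its middle, in which the paddle stands at the start: 16 mm wide (x), 46 mm long (y), 63 mm deep to the plinth, its mouth flared by 6 mm all round. Fixed. Origin under the middle of the plinth, z up.
- slot (a point): Middle of the floor of the block's slot, 12 mm above the table; its axes are those of the block.
- paddle: Stirring paddle, flat stick of pale wood, 215 mm, 70 g. Origin at the middle of its foot (lower end); z up its length, x across its flat faces, y along its width. Blade (z 0 to 70 mm) 40 mm wide (y), 10 thick (x); tapers to z = 112; handle above 22 wide (y), 14 thick (x) to z = 215. At the start upright in the slot, foot on its floor, x and y along those of the block.
- walnut_1: Walnut in its shell, furrowed with a raised seam, tan, 31 x 31 x 35 mm (the bigger of the two kinds of nut). Origin at its middle, about 19 mm above the table when it lies in the tin; its axes mean nothing. Loose, 16 g.
- walnut_2: Walnut in its shell, furrowed with a raised seam, tan, 31 x 31 x 35 mm (the bigger of the two kinds of nut). Origin at its middle, about 19 mm above the table when it lies in the tin; its axes mean nothing. Loose, 16 g.
- walnut_3: Walnut in its shell, furrowed with a raised seam, tan, 31 x 31 x 35 mm (the bigger of the two kinds of nut). Origin at its middle, about 19 mm above the table when it lies in the tin; its axes mean nothing. Loose, 16 g.
- walnut_4: Walnut in its shell, furrowed with a raised seam, tan, 31 x 31 x 35 mm (the bigger of the two kinds of nut). Origin at its middle, about 19 mm above the table when it lies in the tin; its axes mean nothing. Loose, 16 g.
- walnut_5: Walnut in its shell, furrowed with a raised seam, tan, 31 x 31 x 35 mm (the bigger of the two kinds of nut). Origin at its middle, about 19 mm above the table when it lies in the tin; its axes mean nothing. Loose, 16 g.
- hazelnut_1: Hazelnut in its shell, smooth and pointed at one end, brown, 21 x 21 x 21 mm (the smaller of the two kinds). Origin at its middle, about 13 mm above the table when it lies in the tin; its axes mean nothing. Loose, 10 g.
- hazelnut_2: Hazelnut in its shell, smooth and pointed at one end, brown, 21 x 21 x 21 mm (the smaller of the two kinds). Origin at its middle, about 13 mm above the table when it lies in the tin; its axes mean nothing. Loose, 10 g.
- hazelnut_3: Hazelnut in its shell, smooth and pointed at one end, brown, 21 x 21 x 21 mm (the smaller of the two kinds). Origin at its middle, about 13 mm above the table when it lies in the tin; its axes mean nothing. Loose, 10 g.
- hazelnut_4: Hazelnut in its shell, smooth and pointed at one end, brown, 21 x 21 x 21 mm (the smaller of the two kinds). Origin at its middle, about 13 mm above the table when it lies in the tin; its axes mean nothing. Loose, 10 g.
- hazelnut_5: Hazelnut in its shell, smooth and pointed at one end, brown, 21 x 21 x 21 mm (the smaller of the two kinds). Origin at its middle, about 13 mm above the table when it lies in the tin; its axes mean nothing. Loose, 10 g.
- ramekin: Small empty white cup, 62 mm across and 34 mm high, at the back of the table. Bystander. Origin under its middle.
- label_block: Roll of labels in its box, 60 x 52 x 29 mm, lying on the small board at the right. Bystander. Origin under its middle.

How it is judged:
By the outcome, as a careful person would: the job done as asked, in the order asked, and still so for the second after the job is handed in, with the robot touching nothing.
It also fails if it takes over 72 s, if anything falls off the work surface, if the arm or the gripper's body presses on something with over 40 N, if the wrist force passes 120 N, or if a joint passes its speed limit or range.

## Robot

A 6-joint arm with a two-finger parallel gripper is mounted at the origin on a cart in front of the work surface, level with it; the furniture and walls round the work are solid. World frame = base frame: x ahead of the robot, y to its left, z up, the work surface at z = 0. Lengths are in mm, angles in rad, forces in N, time in s.
With the tool pointing down it reaches from about 350 to 775 mm from the base axis. Payload 7.3 kg.
Tool frame: the origin (TCP) lies at the very end of the fingers, on their centre line; the grasp point (between the pads) lies 19 mm behind it; z points along the fingers, y is the line along which they close (so a half turn about z gives the same grasp; the last joint's range is limited). The gripper opens to 92 mm and grips with 3 to 60 N. Pads are 19 mm wide; open, the fingers measure 130 mm over their backs; the gripper's body (75 mm by 190 mm) begins 47 mm behind the grasp point.
Start: joints at [1.198, 0.342, 1.524, -0, 1.275, -0.146], TCP at [118.035, 511.579, 226.741] pointing down, gripper open.
Joint ranges: [-2.53, 2.53], [-0.77, 2.02], [0.04, 2.7], [-1, 4.14], [0.28, 2.66], [-3.11, 3.11]. Speed limits (rad/s): [2.57, 2.57, 3.14, 3.14, 3.14, 3.14].

## Interface

Orientations are given as [roll, pitch, yaw] about the fixed x, y, z axes, in that order (R = Rz(yaw) Ry(pitch) Rx(roll)).
In Python, from plant import bot gives the robot as it stands.
- The arm moves only by the tool send_rows, never from a script. Its argument "rows" is a list of rows, each an object of numbers: "x", "y", "z": the shift along the tool's x, y, z in units of 0.2 m (1.0 is 0.2 m); "ax", "ay", "az": the turn, a rotation vector about the tool's x, y, z in units of 60 degrees (1.0 is 60 degrees); "jaw": the opening, from -1 (shut) to 1 (fully open), so that 0 is half open. In form: [{"x": .., "y": .., "z": .., "ax": .., "ay": .., "az": .., "jaw": ..}, ...]. A call has exactly 10 rows; each row is the pose to reach, as a shift and turn from the pose commanded when the call began, along the tool's axes at that moment; what a row does not reach only later rows make up. A row lasts 1/8 s, in which the tool goes at most 62.5 mm and 10.7 degrees, less where a joint would pass 70% of its speed; a pose out of reach is approached as far as the arm can. A call with a number of a shift or a turn outside -1 to 1 is refused whole. A call with a gripper value outside its range is refused whole. The fingers move at their own pace and stop on an object; the grip force is fixed at half the most. Time passes only in rows, so rows that repeat a pose let the fingers close, or fill a call up. It gives the time, the measured TCP pose, the force, the opening and the grip force at its end, in the units of the state.
- bot.get_obs(): the state, without advancing time (a new reading comes with each control period).
- bot.capture(name): name is "side" or "top"; returns (picture, depth): 400x640x3 uint8, red, green, blue; 400x640 float32, mm along the optical axis (not along the pixel's ray), 0 where there is no reading.
- bot.camera_model(name): a dict with "vertical_fov" (degrees; the focal length in pixels is half the picture's height over the tangent of half this angle, whatever the lens; pixels are square), "cx", "cy" (the principal point, pixels), "R" (3x3) and "t" (3): a world point X has camera coordinates R X + t. Camera axes: x right, y down, z forward; pixel columns grow to the right and rows downward; lengths in mm; the calibration is good to about 2 mm. A picture is of the moment at which its call begins. camera_model takes no time and is no camera call.
- bot.close_job(): hands the job in; it is judged then, once.
The state is a dict: "time": time; "joint_positions": joint angles; "dq": joint speeds; "tau": joint torques, N m; "tool_pos": TCP position; "tcp_rot": TCP orientation; "contact_force": force on the tool from outside, world axes, zero at the start; "moment": the same for the moment, N m; "grip_width": finger opening in mm; "finger_force": force on a finger pad.
Only numpy, scipy, OpenCV 4.12 (cv2) and the standard library are available. Lean on these libraries where they do the work, as an engineer would, in place of code of your own. Each camera call takes 0.05 s, during which the arm holds its last target. There are 200 camera calls.

## Working session

There is one attempt and no reset: what is moved stays moved. The work goes in short steps, Python scripts to look and compute and a tool call to move; the robot and the scene stay as the last step left them, time stands still between calls to the robot, and variables do not carry over. Pictures are saved under pics/ and viewed, at most 10 in all, crops included, and the job is handed in when it is done.

Besides the shell and the picture viewer there is one more tool, called as name(argument=value, ...), one argument or row to a line, values as JSON. send_rows: Moves the arm, as the interface text tells. Its arguments: {"type":"object","properties":{"rows":{"type":"array","items":{"type":"object","properties":{"x":{"type":"number","minimum":-1,"maximum":1},"y":{"type":"number","minimum":-1,"maximum":1},"z":{"type":"number","minimum":-1,"maximum":1},"ax":{"type":"number","minimum":-1,"maximum":1},"ay":{"type":"number","minimum":-1,"maximum":1},"az":{"type":"number","minimum":-1,"maximum":1},"jaw":{"type":"number"}}}}},"required":["rows"]}

```bash
ls; mkdir -p pics
python3 - <<'E'
from plant import bot
import cv2,numpy as np
for n in("top","side"):
    p,d=bot.capture(n); cv2.imwrite(f"pics/{n}0.png",p[:,:,::-1]); np.savez(f"{n}0.npz",p=p,d=d)
    print(bot.camera_model(n))
print(bot.get_obs())
E
```

```text
pics
{'vertical_fov': 54.18828090866904, 'cx': 321.2284656006353, 'cy': 201.28907875443946, 'R': array([[ 1.16837516e-02, -9.99931451e-01, -7.63884926e-04],
       [-9.75859693e-01, -1.12358621e-02, -2.18109181e-01],
       [ 2.18085647e-01,  3.29377800e-03, -9.75924076e-01]]), 't': array([ -12.85369412,  575.57647134, 1030.95733767])}
{'vertical_fov': 45.07793103224828, 'cx': 319.5828657231362, 'cy': 198.91641131459897, 'R': array([[-0.94812414, -0.31762478, -0.01323315],
       [-0.1873423 ,  0.5918866 , -0.78394714],
       [ 0.25683356, -0.74080008, -0.62068652]]), 't': array([ 555.00442947,  137.10452323, 1064.80515408])}
{'time': 0.1, 'joint_positions': array([ 1.19795665e+00,  3.42673551e-01,  1.52491823e+00, -2.00792328e-05,
        1.27537133e+00, -1.45984123e-01]), 'dq': array([-5.88112355e-04, -3.05591783e-03, -1.53306955e-03, -6.72927321e-05,
        8.52405287e-04, -1.17444403e-04]), 'tau': array([ 3.22391352e-03, -4.31998301e+01, -2.44699806e+01,  7.21334433e-02,
        5.25686529e-02, -4.24753250e-05]), 'tool_pos': array([117.9262239 , 511.22120743, 226.10494464]), 'tcp_rot': array([-3.14023398e+00, -1.80358197e-04,  2.91474283e+00]), 'contact_force': array([-0.60132175,  0.12283733, -0.19406655]), 'moment': array([0.00952646, 0.00335256, 0.02421477]), 'finger_force': 0.0, 'grip_width': 91.82711826268074}
```

View pics/top0.png

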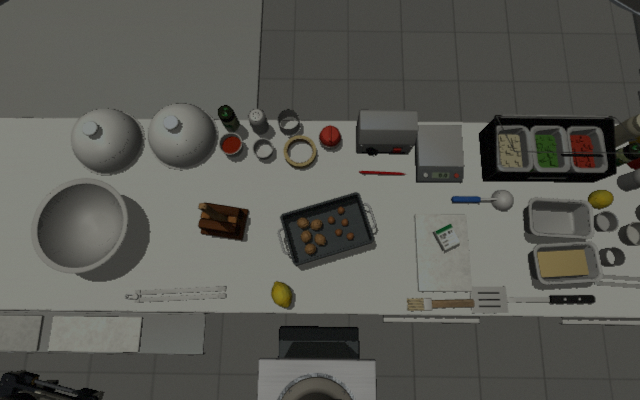

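View pics/side0.png

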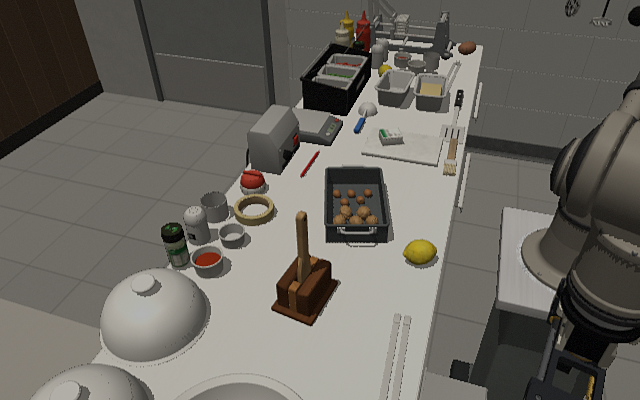

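The top view shows the tin at about px (328,229), with walnuts on the left (+y) end and hazelnuts on the right. The block with the paddle is at about (224,221). The side view shows the paddle upright, with its handle top at about (302,214).

```bash
cat > h.py <<'E'
import numpy as np,cv2
from plant import bot
def fcam(n):
    m=bot.camera_model(n); return 200/np.tan(np.radians(m["vertical_fov"]/2)),m
def cloud(n,d):
    f,m=fcam(n); v,u=np.mgrid[:400,:640]
    c=np.stack([(u-m["cx"])/f*d,(v-m["cy"])/f*d,d],-1)-m["t"]
    w=c@m["R"]; w[d==0]=np.nan; return w
def ray(n,u,v,z):
    f,m=fcam(n); r=m["R"].T@np.array([(u-m["cx"])/f,(v-m["cy"])/f,1]); c=-m["R"].T@m["t"]
    return c+r*(z-c[2])/r[2]
def proj(n,X):
    f,m=fcam(n); c=m["R"]@np.asarray(X,float)+m["t"]; return f*c[0]/c[2]+m["cx"],f*c[1]/c[2]+m["cy"]
E
python3 - <<'E'
from h import *
W={}
for n in("top","side"):
    z=np.load(n+"0.npz"); w=cloud(n,z["d"]); W[n]=w
    x,y,Z=w[...,0],w[...,1],w[...,2]
    def rect(m,l):
        p=w[m][:,:2].astype(np.float32)
        if len(p)>5: print(n,l,len(p),cv2.minAreaRect(p),"z",np.median(w[m][:,2]).round(1))
    b=ray("top",224,221,75)[:2]; t=ray("top",328,229,30)[:2]
    if n=="top": print("b,t",b,t)
    B=np.hypot(x-b[0],y-b[1])<90; T=np.hypot(x-t[0],y-t[1])<150
    rect(B&(abs(Z-75)<6),"blocktop"); rect(B&(abs(Z-12)<4),"plinth")
    for lo in(130,150,170,190,210): rect(B&(Z>lo)&(Z<lo+20),f"handle{lo}")
    rect(B&(Z>222),"htop")
    rect(T&(Z>49)&(Z<60),"rim"); rect(T&(Z>0.)&(Z<8)&(np.hypot(x-t[0],y-t[1])<60),"floor")
i=np.load("top0.npz")["p"]
cv2.imwrite("pics/c0.png",cv2.resize(i[180:280,190:390,::-1],(800,400),interpolation=cv2.INTER_CUBIC))
E
```

```text
b,t [514.73522485 259.45669295] [502.69529948 -26.25308037]
top blocktop 732 ((525.2240600585938, 274.5372314453125), (104.37710571289062, 71.86426544189453), 81.7726821899414) z 74.1
top plinth 266 ((524.58544921875, 274.23236083984375), (123.11006164550781, 91.17439270019531), 82.09295654296875) z 11.5
top handle130 17 ((520.15380859375, 272.34674072265625), (9.427135467529297, 22.13105583190918), 23.26371955871582) z 139.7
top handle150 22 ((520.8035888671875, 272.80218505859375), (10.082703590393066, 22.175199508666992), 26.961223602294922) z 158.4
top handle170 26 ((520.6550903320312, 272.85650634765625), (10.399073600769043, 23.40191078186035), 25.76654052734375) z 181.0
top handle190 20 ((519.950439453125, 272.6017761230469), (9.387922286987305, 22.786447525024414), 22.625938415527344) z 201.0
top handle210 66 ((525.0927734375, 273.7019958496094), (19.982330322265625, 14.251296997070312), 84.99818420410156) z 223.7
top htop 80 ((546.1094360351562, 270.7631530761719), (18.080474853515625, 56.89332580566406), 78.49463653564453) z 226.5
top rim 759 ((502.61138916015625, -22.40692
[... 757 characters left out ...]
265625), (23.782604217529297, 14.056578636169434), 43.9144401550293) z 180.4
side handle190 96 ((520.9501953125, 278.8119201660156), (23.707536697387695, 14.174518585205078), 46.78096389770508) z 199.0
side handle210 119 ((525.5050048828125, 276.5924987792969), (20.83900260925293, 16.54817008972168), 77.49024200439453) z 220.9
side htop 54 ((524.848876953125, 275.5622253417969), (18.668540954589844, 13.483604431152344), 79.96524810791016) z 224.8
side rim 745 ((501.7769470214844, -21.318634033203125), (149.09449768066406, 273.4958190917969), 17.301773071289062) z 54.3
side floor 491 ((503.19256591796875, -28.851425170898438), (117.94942474365234, 110.2540283203125), 20.320375442504883) z 2.9
```

View pics/c0.png

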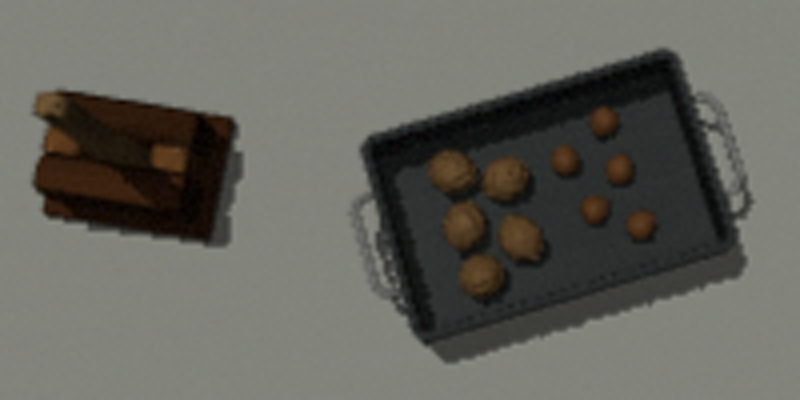

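The block is at (525,275) with yaw about -8.2°. The tin is at (502,-22) with yaw about 17.4°, and its +y end (walnuts) faces world +y. I'm moving towards the paddle.

send_rows(
  rows=[
    {"x":-0.3,"y":-0.09,"z":-0.25,"az":0.15,"jaw":1},
    {"x":-0.6,"y":-0.18,"z":-0.25,"az":0.3,"jaw":1},
    {"x":-0.9,"y":-0.27,"z":-0.25,"az":0.45,"jaw":1},
    {"x":-1,"y":-0.3,"z":-0.25,"az":0.6,"jaw":1},
    {"x":-1,"y":-0.3,"z":-0.25,"az":0.75,"jaw":1},
    {"x":-1,"y":-0.3,"z":-0.25,"az":0.9,"jaw":1},
    {"x":-1,"y":-0.3,"z":-0.25,"az":0.9,"jaw":1},
    {"x":-1,"y":-0.3,"z":-0.25,"az":0.9,"jaw":1},
    {"x":-1,"y":-0.3,"z":-0.25,"az":0.9,"jaw":1},
    {"x":-1,"y":-0.3,"z":-0.25,"az":0.9,"jaw":1},
  ],
)

```text
schema error: expected keys x, y, z, ax, ay, az, jaw
```

```bash
cat >> h.py <<'E'
from scipy.spatial.transform import Rotation as Ro
def rel(p,yaw_deg,o=None):
    "row values from the present measured pose to world p, tool straight down at yaw"
    o=o or bot.get_obs(); R0=Ro.from_euler("xyz",o["tcp_rot"])
    s=R0.inv().apply(np.asarray(p)-o["tool_pos"])/200
    t=(R0.inv()*Ro.from_euler("xyz",[np.pi,0,np.radians(yaw_deg)])).as_rotvec()/np.radians(60)
    print("t",o["time"],"pos",o["tool_pos"].round(1),"rot",o["tcp_rot"].round(3),"F",o["contact_force"].round(1),"w",round(o["grip_width"],1)); print("->",p,yaw_deg,":",s.round(4),t.round(4))
E
python3 -c "
from h import *
rel([525,275,270],81.8)"
```

```text
t 0.1 pos [117.9 511.2 226.1] rot [-3.14  -0.     2.915] F [-0.6  0.1 -0.2] w 91.8
-> [525, 275, 270] 81.8 : [-2.2488 -0.6934 -0.2189] [-1.20e-03  8.00e-04  1.42e+00]
```

All keys are required in each row.

send_rows(
  rows=[
    {"x":-0.3,"y":-0.09,"z":-0.25,"ax":0,"ay":0,"az":0.15,"jaw":1},
    {"x":-0.6,"y":-0.18,"z":-0.25,"ax":0,"ay":0,"az":0.3,"jaw":1},
    {"x":-0.9,"y":-0.27,"z":-0.25,"ax":0,"ay":0,"az":0.45,"jaw":1},
    {"x":-1,"y":-0.3,"z":-0.25,"ax":0,"ay":0,"az":0.6,"jaw":1},
    {"x":-1,"y":-0.3,"z":-0.25,"ax":0,"ay":0,"az":0.75,"jaw":1},
    {"x":-1,"y":-0.3,"z":-0.25,"ax":0,"ay":0,"az":0.9,"jaw":1},
    {"x":-1,"y":-0.3,"z":-0.25,"ax":0,"ay":0,"az":0.9,"jaw":1},
    {"x":-1,"y":-0.3,"z":-0.25,"ax":0,"ay":0,"az":0.9,"jaw":1},
    {"x":-1,"y":-0.3,"z":-0.25,"ax":0,"ay":0,"az":0.9,"jaw":1},
    {"x":-1,"y":-0.3,"z":-0.25,"ax":0,"ay":0,"az":0.9,"jaw":1},
  ],
)

```text
time: 1.35
tool_pos: [299.3, 408.2, 276.7]
tcp_rot: [3.142, -0.0, 1.973]
contact_force: [-0.3, 0.7, 0.1]
grip_width: 91.8
finger_force: 0.0
```

```bash
python3 -c "
from h import *
rel([525,275,275],81.8)"
```

```text
t 1.35 pos [299.3 408.2 276.7] rot [ 3.142 -0.     1.973] F [-0.3  0.7  0.1] w 91.8
-> [525, 275, 275] 81.8 : [-1.0548  0.7773  0.0085] [-0.     -0.      0.5211]
```

send_rows(
  rows=[
    {"x":-0.25,"y":0.19,"z":0,"ax":0,"ay":0,"az":0.15,"jaw":1},
    {"x":-0.5,"y":0.38,"z":0,"ax":0,"ay":0,"az":0.3,"jaw":1},
    {"x":-0.75,"y":0.57,"z":0,"ax":0,"ay":0,"az":0.45,"jaw":1},
    {"x":-1,"y":0.777,"z":0,"ax":0,"ay":0,"az":0.521,"jaw":1},
    {"x":-1,"y":0.777,"z":0,"ax":0,"ay":0,"az":0.521,"jaw":1},
    {"x":-1,"y":0.777,"z":0,"ax":0,"ay":0,"az":0.521,"jaw":1},
    {"x":-1,"y":0.777,"z":0,"ax":0,"ay":0,"az":0.521,"jaw":1},
    {"x":-1,"y":0.777,"z":0,"ax":0,"ay":0,"az":0.521,"jaw":1},
    {"x":-1,"y":0.777,"z":0,"ax":0,"ay":0,"az":0.521,"jaw":1},
    {"x":-1,"y":0.777,"z":0,"ax":0,"ay":0,"az":0.521,"jaw":1},
  ],
)

```text
time: 2.6
tool_pos: [520.3, 285.1, 276.9]
tcp_rot: [3.141, -0.0, 1.427]
contact_force: [-0.9, -0.2, 0.1]
grip_width: 91.9
finger_force: 0.0
```

```bash
python3 -c "
from h import *
rel([525,275,183],81.8)"
```

```text
t 2.6 pos [520.3 285.1 276.9] rot [ 3.141 -0.     1.427] F [-0.9 -0.2  0.1] w 91.9
-> [525, 275, 183] 81.8 : [-0.0466  0.0302  0.4696] [ 0.0002 -0.0002 -0.0003]
```

send_rows(
  rows=[
    {"x":-0.046,"y":0.03,"z":0.1,"ax":0,"ay":0,"az":0,"jaw":1},
    {"x":-0.046,"y":0.03,"z":0.25,"ax":0,"ay":0,"az":0,"jaw":1},
    {"x":-0.046,"y":0.03,"z":0.4,"ax":0,"ay":0,"az":0,"jaw":1},
    {"x":-0.046,"y":0.03,"z":0.47,"ax":0,"ay":0,"az":0,"jaw":1},
    {"x":-0.046,"y":0.03,"z":0.47,"ax":0,"ay":0,"az":0,"jaw":0},
    {"x":-0.046,"y":0.03,"z":0.47,"ax":0,"ay":0,"az":0,"jaw":-0.5},
    {"x":-0.046,"y":0.03,"z":0.47,"ax":0,"ay":0,"az":0,"jaw":-1},
    {"x":-0.046,"y":0.03,"z":0.47,"ax":0,"ay":0,"az":0,"jaw":-1},
    {"x":-0.046,"y":0.03,"z":0.47,"ax":0,"ay":0,"az":0,"jaw":-1},
    {"x":-0.046,"y":0.03,"z":0.47,"ax":0,"ay":0,"az":0,"jaw":-1},
  ],
)

```text
time: 3.85
tool_pos: [525.3, 274.8, 182.8]
tcp_rot: [3.141, -0.0, 1.427]
contact_force: [0.6, 0.6, -0.1]
grip_width: 36.4
finger_force: 0.0
```

```bash
python3 -c "
from h import *
rel([525,275,283],81.8)"
```

```text
t 3.85 pos [525.3 274.8 182.8] rot [ 3.141 -0.     1.427] F [ 0.6  0.6 -0.1] w 36.4
-> [525, 275, 283] 81.8 : [ 0.0008 -0.0013 -0.5009] [ 0.0001 -0.0001 -0.0009]
```

send_rows(
  rows=[
    {"x":0,"y":0,"z":0,"ax":0,"ay":0,"az":0,"jaw":-1},
    {"x":0,"y":0,"z":0,"ax":0,"ay":0,"az":0,"jaw":-1},
    {"x":0,"y":0,"z":0,"ax":0,"ay":0,"az":0,"jaw":-1},
    {"x":0,"y":0,"z":0,"ax":0,"ay":0,"az":0,"jaw":-1},
    {"x":0,"y":0,"z":0,"ax":0,"ay":0,"az":0,"jaw":-1},
    {"x":0,"y":0,"z":0,"ax":0,"ay":0,"az":0,"jaw":-1},
    {"x":0,"y":0,"z":0,"ax":0,"ay":0,"az":0,"jaw":-1},
    {"x":0,"y":0,"z":-0.05,"ax":0,"ay":0,"az":0,"jaw":-1},
    {"x":0,"y":0,"z":-0.15,"ax":0,"ay":0,"az":0,"jaw":-1},
    {"x":0,"y":0,"z":-0.15,"ax":0,"ay":0,"az":0,"jaw":-1},
  ],
)

```text
time: 5.1
tool_pos: [526.1, 275.2, 214.7]
tcp_rot: [3.138, -0.002, 1.427]
contact_force: [0.6, -0.8, -1.2]
grip_width: 14.2
finger_force: 30.0
```

Run:
```python
from h import *
rel([525,275,283],81.8)
# plan: nut positions in tin frame
z=np.load("top0.npz"); p=z["p"]; 
hsv=cv2.cvtColor(p,cv2.COLOR_RGB2HSV)
m=((hsv[...,0]<22)&(hsv[...,1]>90)&(hsv[...,2]>45)).astype(np.uint8)
m[:,:285]=0;m[:,375:]=0;m[:190]=0;m[265:]=0
w=cloud("top",z["d"]); a=np.radians(17.4)
n,l,st,c=cv2.connectedComponentsWithStats(m)
for i in range(1,n):
    if st[i,4]<8: continue
    q=w[l==i]; X=ray("top",*c[i],15); d=X[:2]-[502.5,-22]
    print(st[i,4],c[i].round(0),"tin",(np.array([[np.cos(a),np.sin(a)],[-np.sin(a),np.cos(a)]])@d).round(0),"zmax",np.nanmax(q[:,2]).round(0),np.median(hsv[l==i],0))
```

```text
t 5.1 pos [526.1 275.2 214.7] rot [ 3.138e+00 -2.000e-03  1.427e+00] F [ 0.6 -0.8 -1.2] w 14.2
-> [525, 275, 283] 81.8 : [-0.0011 -0.0043 -0.3415] [ 0.0033 -0.0019 -0.0009]
33 [340. 210.] tin [ 45. -56.] zmax 27.0 [ 14. 163.  71.]
35 [331. 219.] tin [ 26. -20.] zmax 24.0 [ 13. 163.  72.]
93 [302. 222.] tin [41. 60.] zmax 38.0 [ 16. 142.  77.]
93 [316. 224.] tin [26. 24.] zmax 37.0 [ 16. 143.  76.]
37 [344. 222.] tin [  8. -56.] zmax 25.0 [ 13. 161.  71.]
37 [338. 232.] tin [-15. -30.] zmax 26.0 [ 13. 164.  67.]
89 [305. 236.] tin [ 1. 63.] zmax 37.0 [ 16. 144.  77.]
36 [350. 235.] tin [-35. -59.] zmax 24.0 [ 13.  162.5  72.5]
94 [320. 239.] tin [-19.  26.] zmax 38.0 [ 16.  142.5  81. ]
88 [310. 248.] tin [-37.  61.] zmax 38.0 [ 16.  143.5  74.5]
```

The grasp holds at 14.2 mm. The nut map (tin frame) shows free strips behind each group at |y| of about 80–105. The plan has two pushes:
1. Enter behind the walnuts at x=+33 and push towards −y.
2. Enter behind the hazelnuts at x≈−27 and push towards +y.

send_rows(
  rows=[
    {"x":0,"y":0,"z":-0.1,"ax":0,"ay":0,"az":0,"jaw":-1},
    {"x":0,"y":0,"z":-0.2,"ax":0,"ay":0,"az":0,"jaw":-1},
    {"x":0,"y":0,"z":-0.3,"ax":0,"ay":0,"az":0,"jaw":-1},
    {"x":0,"y":0,"z":-0.36,"ax":0,"ay":0,"az":0,"jaw":-1},
    {"x":-0.1,"y":0,"z":-0.36,"ax":0,"ay":0,"az":0.15,"jaw":-1},
    {"x":-0.25,"y":0,"z":-0.36,"ax":0,"ay":0,"az":0.3,"jaw":-1},
    {"x":-0.4,"y":0,"z":-0.36,"ax":0,"ay":0,"az":0.45,"jaw":-1},
    {"x":-0.55,"y":0,"z":-0.36,"ax":0,"ay":0,"az":0.6,"jaw":-1},
    {"x":-0.65,"y":0,"z":-0.36,"ax":0,"ay":0,"az":0.75,"jaw":-1},
    {"x":-0.7,"y":0,"z":-0.36,"ax":0,"ay":0,"az":0.9,"jaw":-1},
  ],
)

```text
time: 6.35
tool_pos: [504.8, 135.2, 284.2]
tcp_rot: [-3.141, 0.001, 0.478]
contact_force: [0.7, 0.1, -0.5]
grip_width: 14.4
finger_force: 30.0
```

```bash
cat >> h.py <<'E'
A=np.radians(17.4); TR=np.array([[np.cos(A),-np.sin(A)],[np.sin(A),np.cos(A)]]); TC=np.array([502.5,-22])
def tin(x,y,z,yaw=17.4): rel([*(TC+TR@[x,y]),z],yaw)
E
python3 -c "
from h import *
tin(33,96,280)"
```

```text
t 6.35 pos [504.8 135.2 284.2] rot [-3.141e+00  1.000e-03  4.780e-01] F [ 0.7  0.1 -0.5] w 14.4
-> [np.float64(505.2820147844528), np.float64(79.47541768201344), 280] 17.4 : [-0.1257  0.2485  0.0213] [-0.0002  0.0009  0.1665]
```

send_rows(
  rows=[
    {"x":-0.06,"y":0.12,"z":0.02,"ax":0,"ay":0,"az":0.09,"jaw":-1},
    {"x":-0.126,"y":0.248,"z":0.02,"ax":0,"ay":0,"az":0.166,"jaw":-1},
    {"x":-0.126,"y":0.248,"z":0.02,"ax":0,"ay":0,"az":0.166,"jaw":-1},
    {"x":-0.126,"y":0.248,"z":0.1,"ax":0,"ay":0,"az":0.166,"jaw":-1},
    {"x":-0.126,"y":0.248,"z":0.16,"ax":0,"ay":0,"az":0.166,"jaw":-1},
    {"x":-0.126,"y":0.248,"z":0.16,"ax":0,"ay":0,"az":0.166,"jaw":-1},
    {"x":-0.126,"y":0.248,"z":0.16,"ax":0,"ay":0,"az":0.166,"jaw":-1},
    {"x":-0.126,"y":0.248,"z":0.16,"ax":0,"ay":0,"az":0.166,"jaw":-1},
    {"x":-0.126,"y":0.248,"z":0.16,"ax":0,"ay":0,"az":0.166,"jaw":-1},
    {"x":-0.126,"y":0.248,"z":0.16,"ax":0,"ay":0,"az":0.166,"jaw":-1},
  ],
)

```text
time: 7.6
tool_pos: [506.0, 80.6, 252.9]
tcp_rot: [3.142, -0.0, 0.31]
contact_force: [-0.6, -0.4, -0.5]
grip_width: 14.1
finger_force: 30.0
```

Run:
```python
from h import *
tin(33,96,178)
for n in("side",):
    p,d=bot.capture(n); w=cloud(n,d); q=TC+TR@[33,96]
    m=(np.hypot(w[...,0]-q[0],w[...,1]-q[1])<60)&(w[...,2]>62)&(w[...,2]<130)
    c=(w[m][:,:2]-TC)@TR
    Z=w[m][:,2]; print(n,m.sum(),Z.min())
    for lo in range(60,130,20):
        k=(Z>=lo)&(Z<lo+20)
        if k.any(): print(lo,np.percentile(c[k],[3,50,97],axis=0).round(1).tolist())
    cv2.imwrite("pics/s1.png",cv2.resize(p[120:270,230:430,::-1],(800,600)))
```

```text
t 7.6 pos [506.   80.6 252.9] rot [ 3.142 -0.     0.31 ] F [-0.6 -0.4 -0.5] w 14.1
-> [np.float64(505.2820147844528), np.float64(79.47541768201344), 178] 17.4 : [-0.0054  0.0044  0.3745] [ 0.0001 -0.0004  0.0065]
side 300 81.93311807401768
80 [[14.7, 98.1], [34.5, 100.6], [52.4, 103.3]]
100 [[15.0, 98.5], [32.8, 100.8], [52.5, 104.0]]
120 [[17.4, 98.5], [35.1, 101.0], [52.6, 103.3]]
```

View pics/s1.png

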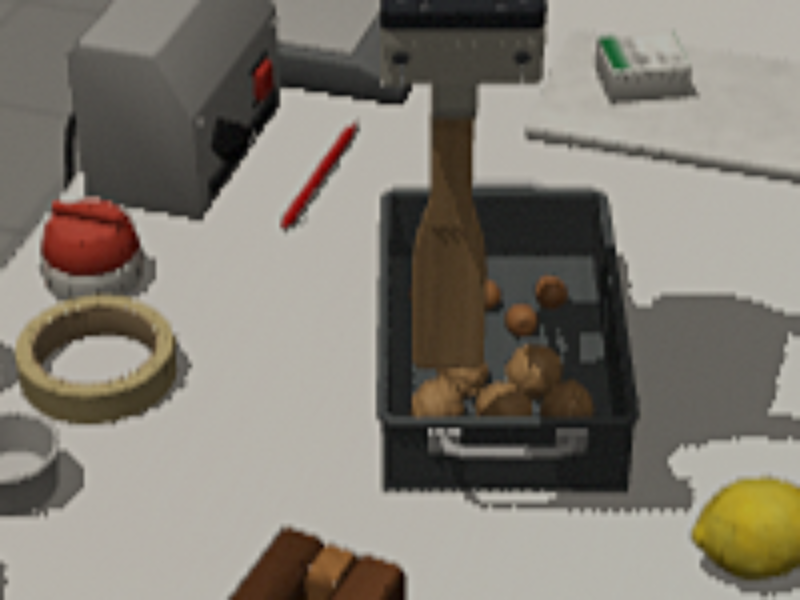

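The side view shows the blade upright above the tin's near end, with its edge at about px (447,367) in the crop and the walnuts beneath and in front of it. Depth puts the blade at tin (33.6, 96). I'm descending and starting the push.

send_rows(
  rows=[
    {"x":-0.005,"y":0.015,"z":0.08,"ax":0,"ay":0,"az":0.006,"jaw":-1},
    {"x":-0.005,"y":0.015,"z":0.18,"ax":0,"ay":0,"az":0.006,"jaw":-1},
    {"x":-0.005,"y":0.015,"z":0.28,"ax":0,"ay":0,"az":0.006,"jaw":-1},
    {"x":-0.005,"y":0.015,"z":0.35,"ax":0,"ay":0,"az":0.006,"jaw":-1},
    {"x":-0.005,"y":0.015,"z":0.375,"ax":0,"ay":0,"az":0.006,"jaw":-1},
    {"x":-0.005,"y":0.04,"z":0.375,"ax":0,"ay":0,"az":0.006,"jaw":-1},
    {"x":-0.005,"y":0.09,"z":0.375,"ax":0,"ay":0,"az":0.006,"jaw":-1},
    {"x":-0.005,"y":0.14,"z":0.375,"ax":0,"ay":0,"az":0.006,"jaw":-1},
    {"x":-0.005,"y":0.19,"z":0.375,"ax":0,"ay":0,"az":0.006,"jaw":-1},
    {"x":-0.005,"y":0.24,"z":0.375,"ax":0,"ay":0,"az":0.006,"jaw":-1},
  ],
)

```text
time: 8.9
tool_pos: [519.9, 33.8, 177.8]
tcp_rot: [-3.142, -0.0, 0.304]
contact_force: [0.5, -0.1, -0.9]
grip_width: 13.6
finger_force: 30.0
```

```bash
cat >> h.py <<'E'
def nuts(save=None):
    p,d=bot.capture("top"); hsv=cv2.cvtColor(p,cv2.COLOR_RGB2HSV)
    m=((hsv[...,0]<22)&(hsv[...,1]>90)&(hsv[...,2]>40)).astype(np.uint8)
    m[:,:285]=0;m[:,375:]=0;m[:190]=0;m[265:]=0
    n,l,st,c=cv2.connectedComponentsWithStats(m)
    for i in range(1,n):
        if st[i,4]<6: continue
        X=ray("top",*c[i],15); print(st[i,4],"tin",((X[:2]-TC)@TR).round(0),"hsv",np.median(hsv[l==i],0))
    if save: cv2.imwrite(f"pics/{save}.png",cv2.resize(p[180:280,270:390,::-1],(720,600),interpolation=cv2.INTER_CUBIC))
E
python3 -c "
from h import *
tin(33,-15,178); nuts('t1')"
```

```text
t 8.9 pos [519.9  33.8 177.8] rot [-3.142 -0.     0.304] F [ 0.5 -0.1 -0.9] w 13.6
-> [np.float64(538.4755427248784), np.float64(-26.445258783293294), 178] 17.4 : [-0.0015  0.3151 -0.001 ] [-0.     -0.0002  0.0001]
6 tin [ 38. -51.] hsv [ 13.  150.5  54. ]
36 tin [ 25. -21.] hsv [ 13. 155.  67.]
39 tin [  7. -56.] hsv [ 13. 162.  76.]
11 tin [35. 49.] hsv [ 17. 139.  42.]
55 tin [ 5. 59.] hsv [ 16. 138.  76.]
18 tin [-16. -31.] hsv [ 13.5 161.5  45. ]
31 tin [-36. -57.] hsv [ 13. 163.  74.]
```

View pics/t1.png

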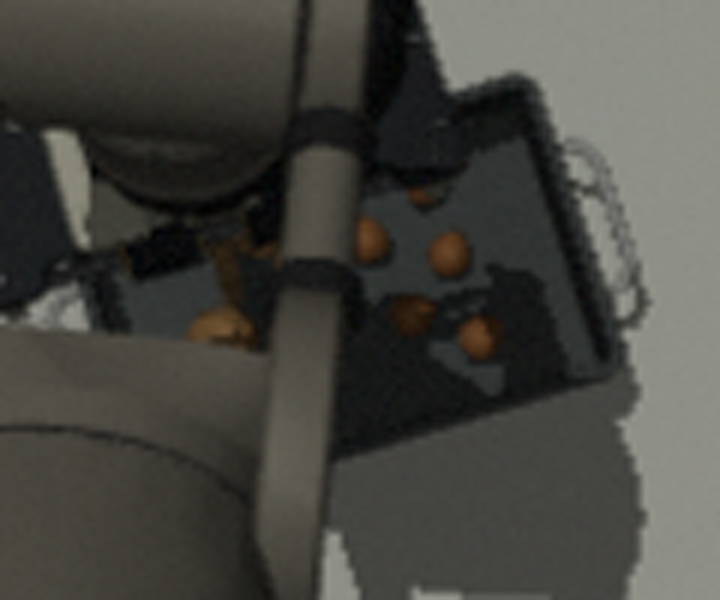

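The arm covers the walnut end from above, but the hazelnuts are still at px (370–480, 190–340) and the push is under way. I'm carrying on to y≈−18.

send_rows(
  rows=[
    {"x":0,"y":0.04,"z":0,"ax":0,"ay":0,"az":0,"jaw":-1},
    {"x":0,"y":0.08,"z":0,"ax":0,"ay":0,"az":0,"jaw":-1},
    {"x":0,"y":0.12,"z":0,"ax":0,"ay":0,"az":0,"jaw":-1},
    {"x":0,"y":0.16,"z":0,"ax":0,"ay":0,"az":0,"jaw":-1},
    {"x":0,"y":0.2,"z":0,"ax":0,"ay":0,"az":0,"jaw":-1},
    {"x":0,"y":0.24,"z":0,"ax":0,"ay":0,"az":0,"jaw":-1},
    {"x":0,"y":0.28,"z":0,"ax":0,"ay":0,"az":0,"jaw":-1},
    {"x":0,"y":0.31,"z":0,"ax":0,"ay":0,"az":0,"jaw":-1},
    {"x":0,"y":0.33,"z":0,"ax":0,"ay":0,"az":0,"jaw":-1},
    {"x":0,"y":0.33,"z":0,"ax":0,"ay":0,"az":0,"jaw":-1},
  ],
)

```text
time: 10.2
tool_pos: [539.5, -28.6, 177.7]
tcp_rot: [3.142, -0.0, 0.304]
contact_force: [0.3, -0.3, -1.5]
grip_width: 13.9
finger_force: 30.0
```

Run:
```python
from h import *
tin(-27,-95,178)
nuts()
p,d=bot.capture("side"); cv2.imwrite("pics/s2.png",cv2.resize(p[150:260,300:420,::-1],(654,600),interpolation=cv2.INTER_CUBIC))
```

```text
t 10.2 pos [539.5 -28.6 177.7] rot [ 3.142 -0.     0.304] F [ 0.3 -0.3 -1.5] w 13.9
-> [np.float64(505.14438639438873), np.float64(-120.72693259996065), 178] 17.4 : [-0.3017  0.3881 -0.0017] [ 0.     -0.0001  0.0001]
127 tin [ 18. -46.] hsv [ 15. 152.  58.]
7 tin [ 31. -23.] hsv [ 16. 134.  42.]
```

View pics/s2.png

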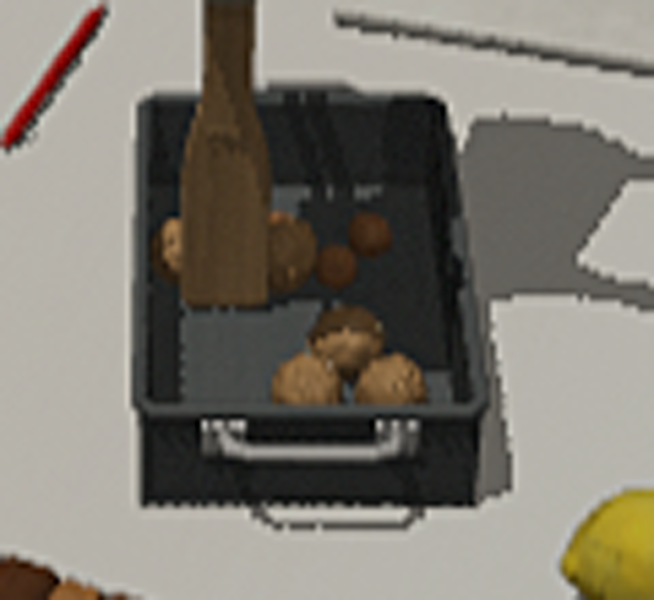

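The side view shows two walnuts ahead of the blade at px (175,245) and (285,250), now in the −y half. Three walnuts remain near the +y end, and two hazelnuts are free on the right at (336,265) and (370,232). I'm lifting and moving above the hazelnut end.

send_rows(
  rows=[
    {"x":0,"y":-0.04,"z":0,"ax":0,"ay":0,"az":0,"jaw":-1},
    {"x":0,"y":-0.05,"z":-0.1,"ax":0,"ay":0,"az":0,"jaw":-1},
    {"x":0,"y":-0.05,"z":-0.2,"ax":0,"ay":0,"az":0,"jaw":-1},
    {"x":0,"y":-0.05,"z":-0.3,"ax":0,"ay":0,"az":0,"jaw":-1},
    {"x":-0.1,"y":0.1,"z":-0.35,"ax":0,"ay":0,"az":0,"jaw":-1},
    {"x":-0.2,"y":0.25,"z":-0.35,"ax":0,"ay":0,"az":0,"jaw":-1},
    {"x":-0.302,"y":0.388,"z":-0.35,"ax":0,"ay":0,"az":0,"jaw":-1},
    {"x":-0.302,"y":0.388,"z":-0.35,"ax":0,"ay":0,"az":0,"jaw":-1},
    {"x":-0.302,"y":0.388,"z":-0.35,"ax":0,"ay":0,"az":0,"jaw":-1},
    {"x":-0.302,"y":0.388,"z":-0.35,"ax":0,"ay":0,"az":0,"jaw":-1},
  ],
)

```text
time: 11.55
tool_pos: [505.3, -119.4, 247.7]
tcp_rot: [-3.141, -0.0, 0.305]
contact_force: [-0.4, -0.0, -0.5]
grip_width: 14.0
finger_force: 30.0
```

```bash
cat >> h.py <<'E'
def nside(save=None):
    p,d=bot.capture("side"); w=cloud("side",d); hsv=cv2.cvtColor(p,cv2.COLOR_RGB2HSV)
    t=(w[...,:2]-TC)@TR; z=w[...,2]
    m=((abs(t[...,0])<68)&(abs(t[...,1])<110)&(z>9)&(z<48)&(hsv[...,0]<24)&(hsv[...,1]>70)).astype(np.uint8)
    n,l,st,c=cv2.connectedComponentsWithStats(m)
    for i in range(1,n):
        k=l==i
        if st[i,4]>10: print("side",st[i,4],"tin x",np.percentile(t[k][:,0],[3,97]).round(0),"y",np.percentile(t[k][:,1],[3,97]).round(0),"zmax",z[k].max().round(0))
    if save: cv2.imwrite(f"pics/{save}.png",cv2.resize(p[150:260,300:420,::-1],(654,600),interpolation=cv2.INTER_CUBIC))
E
python3 -c "
from h import *
tin(-27,-95,178); nuts('t3'); nside()"
```

```text
t 11.55 pos [ 505.3 -119.4  247.7] rot [-3.141 -0.     0.305] F [-0.4 -0.  -0.5] w 14.0
-> [np.float64(505.14438639438873), np.float64(-120.72693259996065), 178] 17.4 : [-0.0026  0.0064  0.3484] [-0.0004 -0.0002  0.0016]
95 tin [ 0. 60.] hsv [ 16. 142.  81.]
35 tin [-35. -60.] hsv [ 14. 158.  79.]
91 tin [-18.  28.] hsv [ 16. 141.  87.]
96 tin [-37.  60.] hsv [ 16. 142.  76.]
side 415 tin x [-41.  62.] y [-61. -20.] zmax 41.0
side 333 tin x [-49.   9.] y [22. 74.] zmax 36.0
```

View pics/t3.png

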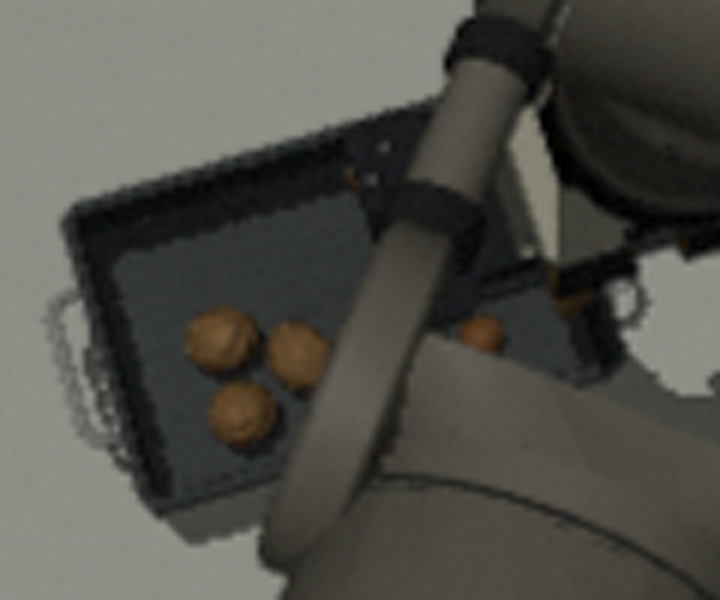

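From above I see three walnuts at px (190–330, 310–445) and the hazelnut at (480,335), with clear floor behind it. I'm descending and pushing towards +y.

send_rows(
  rows=[
    {"x":0,"y":0.005,"z":0.1,"ax":0,"ay":0,"az":0,"jaw":-1},
    {"x":0,"y":0.005,"z":0.2,"ax":0,"ay":0,"az":0,"jaw":-1},
    {"x":0,"y":0.005,"z":0.3,"ax":0,"ay":0,"az":0,"jaw":-1},
    {"x":0,"y":0.005,"z":0.35,"ax":0,"ay":0,"az":0,"jaw":-1},
    {"x":0,"y":-0.03,"z":0.35,"ax":0,"ay":0,"az":0,"jaw":-1},
    {"x":0,"y":-0.07,"z":0.35,"ax":0,"ay":0,"az":0,"jaw":-1},
    {"x":0,"y":-0.11,"z":0.35,"ax":0,"ay":0,"az":0,"jaw":-1},
    {"x":0,"y":-0.15,"z":0.35,"ax":0,"ay":0,"az":0,"jaw":-1},
    {"x":0,"y":-0.19,"z":0.35,"ax":0,"ay":0,"az":0,"jaw":-1},
    {"x":0,"y":-0.23,"z":0.35,"ax":0,"ay":0,"az":0,"jaw":-1},
  ],
)

```text
time: 12.9
tool_pos: [491.1, -76.0, 177.8]
tcp_rot: [3.142, -0.0, 0.304]
contact_force: [-0.9, -0.7, -0.9]
grip_width: 13.9
finger_force: 30.0
```

send_rows(
  rows=[
    {"x":0,"y":-0.04,"z":0,"ax":0,"ay":0,"az":0,"jaw":-1},
    {"x":0,"y":-0.08,"z":0,"ax":0,"ay":0,"az":0,"jaw":-1},
    {"x":0,"y":-0.12,"z":0,"ax":0,"ay":0,"az":0,"jaw":-1},
    {"x":0,"y":-0.16,"z":0,"ax":0,"ay":0,"az":0,"jaw":-1},
    {"x":0,"y":-0.2,"z":0,"ax":0,"ay":0,"az":0,"jaw":-1},
    {"x":0,"y":-0.24,"z":0,"ax":0,"ay":0,"az":0,"jaw":-1},
    {"x":0,"y":-0.28,"z":0,"ax":0,"ay":0,"az":0,"jaw":-1},
    {"x":0,"y":-0.31,"z":0,"ax":0,"ay":0,"az":0,"jaw":-1},
    {"x":0,"y":-0.31,"z":0,"ax":0,"ay":0,"az":0,"jaw":-1},
    {"x":0,"y":-0.31,"z":0,"ax":0,"ay":0,"az":0,"jaw":-1},
  ],
)

```text
time: 14.15
tool_pos: [472.7, -17.5, 177.7]
tcp_rot: [-3.142, -0.0, 0.304]
contact_force: [0.3, -0.1, -0.4]
grip_width: 13.6
finger_force: 30.0
```

```bash
python3 -c "
from h import *
tin(-27,12,178); nuts(); nside('s3')"
```

```text
t 14.15 pos [472.7 -17.5 177.7] rot [-3.142 -0.     0.304] F [ 0.3 -0.1 -0.4] w 13.6
-> [np.float64(473.1470216229875), np.float64(-18.623217448719018), 178] 17.4 : [ 0.0004  0.0062 -0.0016] [-0.0001 -0.      0.0005]
120 tin [-44.  74.] hsv [ 16.  141.5  77.5]
16 tin [-43.  31.] hsv [ 13.5 161.   55.5]
side 311 tin x [-5. 62.] y [-60. -18.] zmax 40.0
side 482 tin x [-48.  12.] y [15. 79.] zmax 48.0
```

View pics/s3.png

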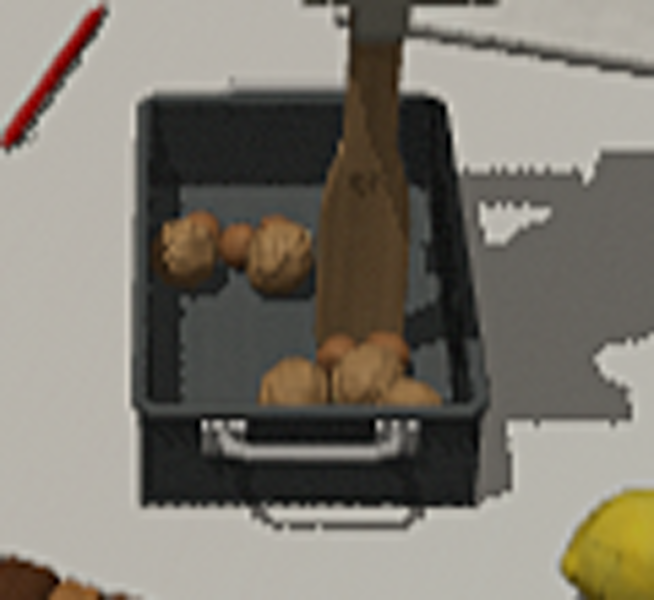

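The side view shows the mix is made. The −y half has two walnuts and three hazelnuts (px 190–285, 240). The +y half has three walnuts and two hazelnuts (px 340 and 388, 348). I'm backing off and lifting out.

send_rows(
  rows=[
    {"x":0,"y":0.03,"z":0,"ax":0,"ay":0,"az":0,"jaw":-1},
    {"x":0,"y":0.04,"z":-0.05,"ax":0,"ay":0,"az":0,"jaw":-1},
    {"x":0,"y":0.04,"z":-0.15,"ax":0,"ay":0,"az":0,"jaw":-1},
    {"x":0,"y":0.04,"z":-0.25,"ax":0,"ay":0,"az":0,"jaw":-1},
    {"x":0,"y":0.04,"z":-0.35,"ax":0,"ay":0,"az":0,"jaw":-1},
    {"x":0,"y":0.04,"z":-0.45,"ax":0,"ay":0,"az":0,"jaw":-1},
    {"x":0,"y":0.04,"z":-0.55,"ax":0,"ay":0,"az":0,"jaw":-1},
    {"x":0,"y":-0.1,"z":-0.55,"ax":0,"ay":0,"az":-0.1,"jaw":-1},
    {"x":0,"y":-0.25,"z":-0.55,"ax":0,"ay":0,"az":-0.25,"jaw":-1},
    {"x":0,"y":-0.35,"z":-0.55,"ax":0,"ay":0,"az":-0.4,"jaw":-1},
  ],
)

```text
time: 15.5
tool_pos: [451.4, 50.1, 288.5]
tcp_rot: [3.141, -0.001, 0.728]
contact_force: [-0.4, -0.6, -1.7]
grip_width: 13.7
finger_force: 30.0
```

```bash
python3 -c "
from h import *
rel([525.3,274.8,287],81.76)"
```

```text
t 15.5 pos [451.4  50.1 288.5] rot [ 3.141e+00 -1.000e-03  7.280e-01] F [-0.4 -0.6 -1.7] w 13.7
-> [525.3, 274.8, 287] 81.76 : [ 1.0234 -0.5924  0.0082] [ 7.000e-04 -6.000e-04 -6.672e-01]
```

send_rows(
  rows=[
    {"x":0.15,"y":-0.09,"z":0,"ax":0,"ay":0,"az":-0.12,"jaw":-1},
    {"x":0.32,"y":-0.19,"z":0,"ax":0,"ay":0,"az":-0.24,"jaw":-1},
    {"x":0.5,"y":-0.29,"z":0,"ax":0,"ay":0,"az":-0.36,"jaw":-1},
    {"x":0.68,"y":-0.4,"z":0,"ax":0,"ay":0,"az":-0.48,"jaw":-1},
    {"x":0.84,"y":-0.5,"z":0,"ax":0,"ay":0,"az":-0.58,"jaw":-1},
    {"x":0.95,"y":-0.57,"z":0,"ax":0,"ay":0,"az":-0.65,"jaw":-1},
    {"x":1,"y":-0.592,"z":0,"ax":0,"ay":0,"az":-0.667,"jaw":-1},
    {"x":1,"y":-0.592,"z":0,"ax":0,"ay":0,"az":-0.667,"jaw":-1},
    {"x":1,"y":-0.592,"z":0,"ax":0,"ay":0,"az":-0.667,"jaw":-1},
    {"x":1,"y":-0.592,"z":0,"ax":0,"ay":0,"az":-0.667,"jaw":-1},
  ],
)

```text
time: 16.75
tool_pos: [523.3, 269.6, 288.1]
tcp_rot: [3.141, -0.0, 1.42]
contact_force: [0.5, 0.7, -1.1]
grip_width: 13.9
finger_force: 30.0
```

Run:
```python
from h import *
rel([525.3,274.8,183],81.76)
p,d=bot.capture("side"); w=cloud("side",d); b=np.radians(-8.2); B=np.array([[np.cos(b),-np.sin(b)],[np.sin(b),np.cos(b)]])
o=bot.get_obs()["tool_pos"][:2]
t=(w[...,:2]-o)@B; z=w[...,2]
for lo in(90,115,140,170,200):
    k=(abs(t[...,0])<40)&(abs(t[...,1])<50)&(z>lo)&(z<lo+20)
    if k.any(): print(lo,k.sum(),np.percentile(t[k],[3,50,97],axis=0).round(1).tolist())
```

```text
t 16.75 pos [523.3 269.6 288.1] rot [ 3.141 -0.     1.42 ] F [ 0.5  0.7 -1.1] w 13.9
-> [525.3, 274.8, 183] 81.76 : [0.0273 0.0056 0.5254] [ 0.0003 -0.0001 -0.0067]
115 85 [[-6.4, -16.1], [-5.1, 6.5], [1.9, 20.8]]
140 110 [[-6.3, -17.1], [-5.1, 6.6], [2.8, 20.1]]
170 125 [[-6.4, -18.7], [-5.1, 8.3], [3.3, 20.1]]
200 111 [[-7.2, -12.9], [-4.8, 11.4], [4.1, 18.4]]
```

The paddle is still upright in the grip, so I'm inserting it.

send_rows(
  rows=[
    {"x":0.027,"y":0.005,"z":0.05,"ax":0,"ay":0,"az":-0.007,"jaw":-1},
    {"x":0.027,"y":0.005,"z":0.12,"ax":0,"ay":0,"az":-0.007,"jaw":-1},
    {"x":0.027,"y":0.005,"z":0.18,"ax":0,"ay":0,"az":-0.007,"jaw":-1},
    {"x":0.027,"y":0.005,"z":0.24,"ax":0,"ay":0,"az":-0.007,"jaw":-1},
    {"x":0.027,"y":0.005,"z":0.3,"ax":0,"ay":0,"az":-0.007,"jaw":-1},
    {"x":0.027,"y":0.005,"z":0.36,"ax":0,"ay":0,"az":-0.007,"jaw":-1},
    {"x":0.027,"y":0.005,"z":0.42,"ax":0,"ay":0,"az":-0.007,"jaw":-1},
    {"x":0.027,"y":0.005,"z":0.48,"ax":0,"ay":0,"az":-0.007,"jaw":-1},
    {"x":0.027,"y":0.005,"z":0.52,"ax":0,"ay":0,"az":-0.007,"jaw":-1},
    {"x":0.027,"y":0.005,"z":0.52,"ax":0,"ay":0,"az":-0.007,"jaw":-1},
  ],
)

```text
time: 18.05
tool_pos: [525.2, 275.7, 183.4]
tcp_rot: [-3.142, -0.0, 1.429]
contact_force: [0.3, -0.1, -0.9]
grip_width: 13.9
finger_force: 30.0
```

```bash
python3 -c "
from h import *
rel([525.3,274.8,183],81.76)"
```

```text
t 18.05 pos [525.2 275.7 183.4] rot [-3.142 -0.     1.429] F [ 0.3 -0.1 -0.9] w 13.9
-> [525.3, 274.8, 183] 81.76 : [-0.0042  0.0013  0.0021] [-0.     -0.      0.0018]
```

The insertion met no resistance. I'm releasing, holding while the jaws open, then rising.

send_rows(
  rows=[
    {"x":0,"y":0,"z":0.003,"ax":0,"ay":0,"az":0,"jaw":-0.6},
    {"x":0,"y":0,"z":0.003,"ax":0,"ay":0,"az":0,"jaw":-0.4},
    {"x":0,"y":0,"z":0.003,"ax":0,"ay":0,"az":0,"jaw":0},
    {"x":0,"y":0,"z":0.003,"ax":0,"ay":0,"az":0,"jaw":0.3},
    {"x":0,"y":0,"z":0.003,"ax":0,"ay":0,"az":0,"jaw":0.3},
    {"x":0,"y":0,"z":0.003,"ax":0,"ay":0,"az":0,"jaw":0.3},
    {"x":0,"y":0,"z":0.003,"ax":0,"ay":0,"az":0,"jaw":0.3},
    {"x":0,"y":0,"z":0.003,"ax":0,"ay":0,"az":0,"jaw":0.3},
    {"x":0,"y":0,"z":-0.05,"ax":0,"ay":0,"az":0,"jaw":0.3},
    {"x":0,"y":0,"z":-0.15,"ax":0,"ay":0,"az":0,"jaw":0.3},
  ],
)

```text
time: 19.3
tool_pos: [524.8, 275.5, 214.0]
tcp_rot: [-3.14, 0.001, 1.429]
contact_force: [0.4, -0.5, 0.3]
grip_width: 59.8
finger_force: 0.0
```

send_rows(
  rows=[
    {"x":0,"y":0,"z":-0.15,"ax":0,"ay":0,"az":0,"jaw":0.3},
    {"x":0,"y":0,"z":-0.3,"ax":0,"ay":0,"az":0,"jaw":0.3},
    {"x":0,"y":0,"z":-0.45,"ax":0,"ay":0,"az":0,"jaw":0.3},
    {"x":0.2,"y":0,"z":-0.5,"ax":0,"ay":0,"az":0,"jaw":0.3},
    {"x":0.4,"y":-0.2,"z":-0.5,"ax":0,"ay":0,"az":0,"jaw":0.3},
    {"x":0.6,"y":-0.4,"z":-0.5,"ax":0,"ay":0,"az":0,"jaw":0.3},
    {"x":0.6,"y":-0.5,"z":-0.5,"ax":0,"ay":0,"az":0,"jaw":0.3},
    {"x":0.6,"y":-0.5,"z":-0.5,"ax":0,"ay":0,"az":0,"jaw":0.3},
    {"x":0.6,"y":-0.5,"z":-0.5,"ax":0,"ay":0,"az":0,"jaw":0.3},
    {"x":0.6,"y":-0.5,"z":-0.5,"ax":0,"ay":0,"az":0,"jaw":0.3},
  ],
)

```text
time: 20.55
tool_pos: [444.2, 407.9, 313.8]
tcp_rot: [3.141, -0.0, 1.427]
contact_force: [-0.5, 0.6, -0.8]
grip_width: 59.8
finger_force: 0.0
```

Run:
```python
from h import *
rel([525,275,283],81.8); nuts("t5"); nside()
for n in("side","top"):
    p,d=bot.capture(n); w=cloud(n,d); k=(abs(w[...,0]-525)<45)&(abs(w[...,1]-275)<45)&(w[...,2]>90)&(w[...,2]<245)
    print(n,k.sum(),w[k][:,2].max() if k.any() else None, w[k&(w[...,2]>218)].mean(0))
```

```text
t 20.55 pos [444.2 407.9 313.8] rot [ 3.141 -0.     1.427] F [-0.5  0.6 -0.8] w 59.8
-> [525, 275, 283] 81.8 : [-0.5996  0.495   0.154 ] [ 0.0003 -0.0001 -0.0005]
287 tin [ 29. -42.] hsv [ 16. 146.  72.]
378 tin [-23.  58.] hsv [ 16.  143.5  77. ]
side 53 tin x [46. 67.] y [-30. -13.] zmax 44.0
side 37 tin x [-22.  -2.] y [62. 75.] zmax 33.0
side 513 225.52120435674692 [517.70396355 272.02407095 222.03301594]
top 192 229.06825806708127 [523.59089295 274.80482574 224.67068871]
```

View pics/t5.png

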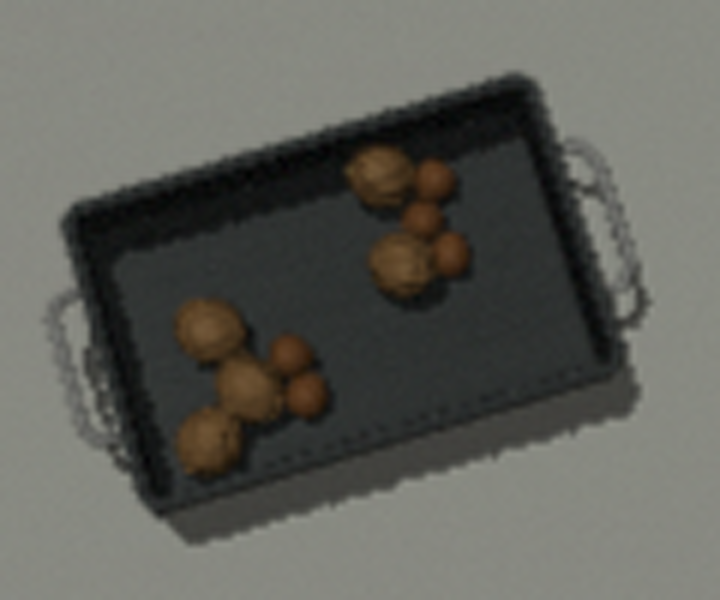

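The picture shows every nut in the tin. The +y half holds three walnuts and two hazelnuts at px (290,352) and (306,395), y≈+27. The −y half holds two walnuts at (380,175) and (400,265), y≈−29 or beyond, and three hazelnuts. The paddle top is back at its starting height, so it is fully seated.

```bash
python3 -c "
from plant import bot
print(bot.close_job())"
```

```text
the job is handed in; nothing more can be done
None
```

The job is handed in at about 21 s: one half of the tin holds three walnuts and two hazelnuts, the other two walnuts and three hazelnuts, and the paddle is upright and fully down in its slot.

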